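Hold a brad nailer's follower back for loading

ROBOT

A 6-joint arm with a two-finger parallel gripper is mounted at the origin on the work surface. World frame = base frame: x ahead of the robot, y to its left, z up, the work surface at z = 0. Lengths are in m, angles in rad, forces in N, time in s.
With the tool pointing down it reaches from about 0.375 to 0.975 m from the base axis. Payload 3.8 kg.
Tool frame: the origin (TCP) lies at the very end of the fingers, on their centre line; the grasp point (between the pads) lies env.grasp_offset behind it (env.grasp_offset is the distance from the TCP to the grasp point, in m); z points along the fingers, y is the line along which they close (so a half turn about z gives the same grasp; the last joint's range is limited). The gripper opens to 88 mm and grips with 3 to 60 N. Pads are 18 mm wide; open, the fingers measure 123 mm over their backs; the gripper's body (75 mm by 187 mm) begins 45 mm behind the grasp point.
Start: joints at [1.141, 0.264, 1.604, -0, 1.274, -0.037], TCP at [0.258, 0.624, 0.239] pointing down, gripper open.
Joint ranges: [-2.63, 2.63], [-0.94, 2.18], [0.31, 2.57], [-1.31, 4.45], [0, 2.66], [-2.55, 2.55]. Speed limits (rad/s): [2.57, 2.57, 3.14, 3.14, 3.14, 3.14].

INTERFACE

Orientations are given as a unit quaternion [w, x, y, z].
In Python, from workcell import env gives the robot as it stands. Calls block until the motion is done:
- env.move_ptp(position, orientation): joint-space move of the TCP to a pose.
- env.move_linear(position, frame=None, v=0.15, force_limit=None): straight line of the TCP; frame=None keeps the orientation; v is the mean speed in m/s. With force_limit (N) it stops when the force on the tool has changed by that much, and returns True; else False.
- env.move_joints(angles): joint-space move.
- env.open() and env.grab(force=None): open the fingers fully, or close them until they stop; force is the grip in N (None keeps the last).
- env.sleep(seconds).
- env.solve_ik(position, orientation): joint angles nearest the present ones, or None.
- env.get_image(name): name is "scene" or "top"; returns a dict with "image" (420x560x3 uint8, blue, green, red), "fx", "fy", "cx", "cy" (pixels), "dist" ([k1, k2, p1, p2, k3] as OpenCV has them; the pictures are not rectified), "R" (3x3) and "t" (3): a world point X has camera coordinates R X + t. Camera axes: x right, y down, z forward; pixel columns grow to the right and rows downward; lengths in m; the calibration is good to about 2 mm. A picture is of the moment at which its call begins. There is no depth.
A pose or a line that the arm cannot do raises env.PlanningError and nothing moves.
- env.finish_job(): hands the job in; it is judged then, once.
Trained networks look in a picture, given as the dict that the camera call returned (one of the last four; its "shot" number tells which), for a name from the list of things; names that differ only in an ending like _2 or _b are one class to them, and where a whole thing is asked for, a point or a joint stands for the part that bears it (a point fixed in the world has none). Each returns a list of dicts, best first, with "confidence" (0 to 1); they miss things now and then, are a little off and sometimes report something else, mostly with a low value. They report only what shows in the picture. A call takes as long as a camera call.
- env.spot_in(picture, name): "position" ([column, row] in pixels, amid what is visible of it).
- env.masks_of(picture, name): "region" (420x560 bool, what is visible of it) and "position" ([column, row] in pixels, amid what is visible of it).
- env.mark_of(picture, name): "position" ([column, row] in pixels: a listed point, or the origin of a listed thing).
Readings, each from a call of its own:
- env.current_time(): time.
- env.current_joints(): joint angles.
- env.current_joint_velocities(): joint speeds.
- env.current_joint_torque(): joint torques, N m.
- env.current_position(): TCP position.
- env.current_ee_rot(): TCP orientation.
- env.current_contact_force(): force on the tool from outside, world axes, zero at the start.
- env.current_wrist_torque(): the same for the moment, N m.
- env.current_gripper_width(): finger opening in m.
- env.current_grip_force(): force on a finger pad.
Only numpy, scipy, OpenCV 4.12 (cv2) and the standard library are available. Lean on these libraries where they do the work, as an engineer would, in place of code of your own. Each camera call takes 0.05 s, during which the arm holds its last target. There are 200 camera calls.

TASK

The brad nailer lies in its loading cradle with the lamp pulled in over it. Swing the lamp's arm out of the way until its head no longer hangs over the nailer or the cradle board, then pull the yellow tab of the magazine's spring-loaded follower back until the follower's white front edge stands at the red load mark, and finish while still holding it there so that a workmate can lay in the strip. Never let the follower snap forward, and do not push the other things on the bench about.

Things in the scene. Friction and masses are not known exactly. Their poses are not given: they have to be found in the camera images.
- nailer: Blue pneumatic brad nailer lying on its side, clamped in a plywood loading cradle; fixed. Origin on the bench top under the nose end of the magazine. +x runs along the magazine from nose to tail (the pull direction), +y from magazine to barrel and grip, +z up. Magazine: open-topped channel centred on y = 0, x 12 to 253 mm, 56 mm wide, wall tops at z = 64 mm, tail cap 66 mm.
- cradle (a point): Centre of the cradle board's top face, at x = 90, y = 100, z = 12 mm of the nailer, axes as the nailer's; the board measures 320 mm along x and 300 mm along y, so it covers x -70 to 250 and y -50 to 250 mm of the nailer.
- barrel (a point): Middle of the nailer's barrel, at x = 0, y = 130, z = 55 mm of the nailer. The barrel is 74 mm thick, runs along y from y = 55 to 243 mm, top 92 mm above the bench. The grip leaves it along x at y about 145 mm (top at 76 mm) and is held down by a toggle clamp at x = 135, y = 140 to 245 mm, top 103 mm above the bench.
- follower: Black follower block (55 x 42 mm) in the magazine channel, sliding along the nailer's x; axes as the nailer's. Origin under the middle of its white front edge (nose side), on the channel floor, z = 50 mm. At rest it is at x = 12 mm of the nailer, travel 165 mm. No latch: the spring always pulls it forward, about 8 N at rest, 11 N at the mark, plus up to 1 N of friction.
- follower_tab (a point): Grip point of the yellow pull tab standing up from the follower, on the tab's vertical centre line, 17 mm below its top; the tab is 18 mm along the pull direction, 26 mm across, its top 98 mm above the bench, clear of the channel walls from z = 64 mm up. It lies 45 mm behind the follower's front edge.
- load_mark (a point): Red line across both walls and the floor of the magazine channel; the point is mid-channel at the height of the wall tops, 150 mm from the nailer's origin along its x. The follower is at the mark when its origin has the same position along the nailer's x as this point, 138 mm back from rest.
- lamp: Foot of the bench lamp, 160 mm across, with a 20 mm post up to 272 mm; heavy, fixed. Origin on the bench top on the post's axis.
- lamp_arm (a joint): Angle of the lamp's level arm round its post, rad; grows as the arm swings clockwise seen from above, away from over the nailer towards the robot and then the robot's left; range 0 to 1.9, stiff enough to stay where it is left (about 0.2 N m of friction).
- lamp_hinge (a point): Point on the post's vertical axis at the height of the arm's centre line, 225 mm above the bench.
- lamp_grip (a point): Point on the centre line of the aluminium arm tube (16 mm diameter, bare from 20 to 297 mm from the post), 200 mm from the post's axis, 225 mm above the bench.
- lamp_head (a point): Centre of the round LED head at the arm's end, 120 mm in diameter, from 171 to 203 mm above the bench, 330 mm from the post's axis.
- brad_strip: Strip of collated brads, 127 x 38 x 5 mm, lying flat, for the workmate to load; leave alone. Origin under its centre.
- yellow_box: Closed nail box with a yellow band, 90 x 60 x 55 mm; leave alone. Origin under its centre.
- blue_box: Closed nail box with a blue band, 90 x 60 x 55 mm; leave alone. Origin under its centre.
- oil_bottle: White oil bottle with a red cap, 44 mm in diameter, 120 mm tall; leave alone. Origin under its centre.
- hammer: Hammer with a wooden handle, 260 mm long, lying flat; leave alone. Origin under its middle.
- screwdriver: Screwdriver with a red handle, 200 mm long, 26 mm thick, lying flat; leave alone. Origin under its middle.
- tape_roll: Roll of paper tape, 90 mm in diameter, 24 mm tall, lying flat; leave alone. Origin under its centre.

How it is judged:
On the way, in this order (a step that is already met when the one before it is completed fails the run):
1. the lamp's head has been swung clear of the nailer and its cradle board and the arm is still, the follower not yet drawn back ((x of lamp_head in the frame of nailer below -0.12 m or y of lamp_head in the frame of nailer below -0.1 m or y of lamp_head in the frame of nailer above 0.3 m or x of lamp_head in the frame of nailer above 0.3 m) and velocity of joint lamp_arm between -0.05 and 0.05 rad/s and x of follower in the frame of load_mark below -0.12 m), for 0.2 s.
2. the follower's front edge stands at the red mark, held by the fingers (x of follower in the frame of load_mark between -0.008 and 0.008 m and contact force between the fingers and follower above 3 N), for 0.3 s.
At the end, for the whole second after the job is handed in: The follower's front edge is within 8 mm of the red load mark along the magazine and still, held there by the fingers (more than 3 N on it); the lamp is at rest with its head clear of the nailer and the cradle board (head centre at least 50 mm outside the board's edge) (all of step 2 and linear speed of follower below 0.01 m/s and (x of lamp_head in the frame of nailer below -0.12 m or y of lamp_head in the frame of nailer below -0.1 m or y of lamp_head in the frame of nailer above 0.3 m or x of lamp_head in the frame of nailer above 0.3 m) and velocity of joint lamp_arm between -0.05 and 0.05 rad/s); the arm keeps its last pose, push and grip.
It fails at once if the follower snaps (moves faster than 0.5 m/s) (linear speed of follower above 0.5 m/s).
It fails at once if a bystander is pushed more than 25 mm from its place (distance of any of brad_strip, yellow_box, blue_box, oil_bottle, hammer, screwdriver, tape_roll from where it was at the start of the episode above 0.025 m).
It also fails if it takes over 61 s, if anything falls off the work surface, if the arm or the gripper's body presses on something with over 40 N, if the wrist force passes 120 N, or if a joint passes its speed limit or range.

## Working session

There is one attempt and no reset: what is moved stays moved. The work goes in short steps, each a Python script; the robot and the scene stay as the last script left them, time stands still between calls to the robot, and variables do not carry over. Pictures are saved under pics/ and viewed, at most 10 in all, crops included, and the job is handed in when it is done.

```bash
mkdir -p pics; cat > h.py <<'E'
import numpy as np, cv2
from workcell import env
def ray(p,uv):
    K=np.array([[p["fx"],0,p["cx"]],[0,p["fy"],p["cy"]],[0,0,1.]])
    u=cv2.undistortPoints(np.array([[uv]],float),K,np.array(p["dist"],float))[0,0]
    R=np.array(p["R"]);t=np.array(p["t"])
    d=R.T@np.array([u[0],u[1],1]);return -R.T@t,d/np.linalg.norm(d)
def tri(rs):
    A=sum(np.eye(3)-np.outer(d,d) for c,d in rs);b=sum((np.eye(3)-np.outer(d,d))@c for c,d in rs)
    x=np.linalg.solve(A,b);return x,max(np.linalg.norm((np.eye(3)-np.outer(d,d))@(x-c)) for c,d in rs)
def atz(r,z): c,d=r;return c+d*(z-c[2])/d[2]
E
cat > m.py <<'E'
from h import *
P={n:env.get_image(n) for n in("scene","top")}
for n in P: cv2.imwrite(f"pics/{n}0.png",P[n]["image"])
Z=dict(nailer=0,cradle=.012,barrel=.055,follower=.05,follower_tab=.081,load_mark=.064,lamp=0,lamp_hinge=.225,lamp_grip=.225,lamp_head=.187,brad_strip=0,yellow_box=0,blue_box=0,oil_bottle=0,hammer=0,screwdriver=0,tape_roll=0)
for k,z in Z.items():
    rs=[];o=[]
    for n in P:
        m=env.mark_of(P[n],k)
        if m: r=ray(P[n],m[0]["position"]);rs.append(r);o.append((n,np.round(m[0]["position"]),round(m[0]["confidence"],2),atz(r,z).round(3)))
    print(k,*[f"{a} {b} {c} {d}" for a,b,c,d in o], *( [tri(rs)[0].round(3),round(tri(rs)[1],4)] if len(rs)>1 else []))
print(env.grasp_offset,env.current_time(),env.current_ee_rot())
E
python3 m.py; python3 -c "
import cv2,numpy as np
"
```

```text
nailer scene [298. 249.] 0.95 [0.479 0.061 0.   ] top [265. 221.] 0.94 [0.492 0.049 0.   ] [0.488 0.056 0.013] 0.0076
cradle scene [252. 263.] 0.67 [ 0.583 -0.047  0.012] top [289. 197.] 0.82 [ 0.583 -0.041  0.012] [ 0.583 -0.044  0.014] 0.003
barrel top [270. 185.] 0.8 [0.619 0.032 0.055]
follower scene [292. 240.] 0.77 [0.484 0.043 0.05 ]
follower_tab scene [278. 229.] 0.61 [ 0.484 -0.001  0.081] top [251. 196.] 0.18 [0.571 0.104 0.081] [0.554 0.065 0.211] 0.0347
load_mark scene [291. 238.] 0.57 [0.487 0.039 0.064] top [303. 226.] 0.84 [ 0.464 -0.091  0.064] [ 0.46  -0.034  0.009] 0.0618
lamp scene [353. 321.] 0.55 [0.637 0.28  0.   ] top [204. 181.] 0.59 [0.646 0.292 0.   ] [0.643 0.285 0.015] 0.0049
lamp_hinge scene [367. 285.] 0.62 [0.641 0.281 0.225] top [198. 167.] 0.77 [0.637 0.279 0.225] [0.638 0.28  0.22 ] 0.0004
lamp_grip scene [307. 226.] 0.85 [0.539 0.099 0.225] top [246. 197.] 0.65 [0.535 0.112 0.225] [0.537 0.105 0.224] 0.0072
lamp_head scene [281. 227.] 0.64 [0.541 0.029 0.187] top [280. 222.] 0.8 [ 0.46  -0.004  0.187] [ 0.475 -0.002  0.082] 0.0041
brad_strip scene [
[... 251 characters left out ...]
cene [170. 173.] 0.86 [ 0.353 -0.471  0.   ] top [403. 261.] 0.6 [ 0.346 -0.487  0.   ] [ 0.345 -0.486 -0.013] 0.0052
oil_bottle scene [140. 216.] 0.64 [ 0.556 -0.464  0.   ] top [400. 211.] 0.68 [ 0.539 -0.48   0.   ] [ 0.543 -0.485 -0.027] 0.0028
hammer scene [225. 185.] 0.83 [ 0.331 -0.263  0.   ] top [347. 264.] 0.74 [ 0.332 -0.266  0.   ] [ 0.332 -0.264  0.001] 0.002
screwdriver scene [382. 242.] 0.67 [0.355 0.296 0.   ] top [407. 257.] 0.61 [ 0.359 -0.501  0.   ] [ 0.455 -0.032  0.427] 0.3525
tape_roll scene [430. 288.] 0.74 [0.458 0.46  0.   ] top [159. 231.] 0.5 [0.443 0.459 0.   ] [ 0.446  0.464 -0.021] 0.0
0.0187 1.8 [ 1.64944482e-05  1.95156988e-01  9.80772017e-01 -2.03488939e-06]
```

View pics/scene0.png

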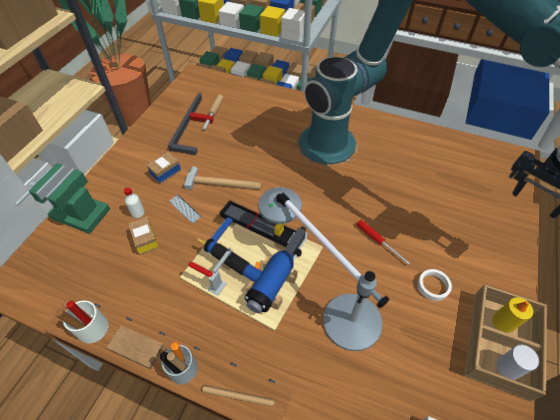

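View pics/top0.png

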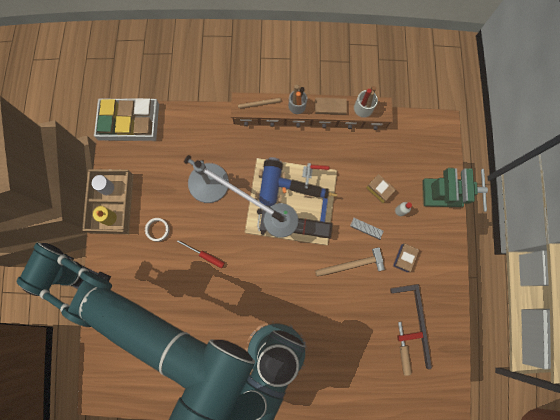

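The scene view shows the lamp head over the magazine (280,205) and the lamp post at (367,285). The yellow tab peeks out at (279,229). In the top view, the magazine runs left to right along about (255–330, 225), and the screwdriver and tape lie left of the robot, well below lamp height. The estimates agree with the picture: hinge about (0.638, 0.280), tube direction about −121°. I'll grip the tube and follow its arc.

```bash
cat >> h.py <<'E'
def q(phi): n=(phi+np.pi/2)/2; return np.array([0,np.cos(n),np.sin(n),0])
E
cat > l.py <<'E'
from h import *
H=np.array([.638,.280]);a0=np.radians(-121.3);zt=.225-env.grasp_offset
def P(a,z=zt): return np.r_[H+.2*np.array([np.cos(a),np.sin(a)]),z]
p=env.current_position()
env.move_linear([p[0],p[1],.34],v=.2)
env.move_ptp(P(a0,.32),q(a0+np.pi/2))
print(env.current_joints(),env.current_time())
print(env.move_linear(P(a0),v=.12,force_limit=12))
env.grab(10);print("w",env.current_gripper_width(),env.current_time())
for d in np.arange(8,73,8):
    a=a0-np.radians(d)
    env.move_linear(P(a),q(a+np.pi/2),v=.12)
    print(d,env.current_contact_force().round(1) if hasattr(env.current_contact_force(),'round') else env.current_contact_force(),round(env.current_gripper_width(),4),env.current_time())
E
python3 l.py
```

```text
[ 1.57118804e-01 -2.34784186e-02  1.77534936e+00  3.03582043e-04
  1.38959426e+00  7.01975475e-01] 4.5583
False
w 0.015009438169064325 6.75
8 [-0.4  1.1  0.4] 0.0152 7.1333
16 [ 2.   1.4 -1.5] 0.015 7.5167
24 [ 2.2  2.1 -2.2] 0.0152 7.9
32 [ 3.2  2.2 -1.6] 0.0155 8.2833
40 [ 5.   3.2 -2.9] 0.0151 8.6667
48 [ 5.4  1.1 -2.2] 0.0152 9.05
56 [ 4.4  1.2 -3.2] 0.0153 9.4333
64 [ 5.6 -0.3 -2.3] 0.0151 9.8167
72 [ 4.9 -0.5 -0.5] 0.0157 10.2
```

```bash
cat > r.py <<'E'
from h import *
env.open(); p=env.current_position(); env.move_linear([p[0],p[1],.36],v=.2)
E
sed -i 's/0.png/1.png/' m.py
python3 r.py; python3 m.py | head -10; python3 - <<'E'
import cv2
a=cv2.imread('pics/scene1.png')[190:340,170:350];b=cv2.imread('pics/top1.png')[140:290,180:360]
cv2.imwrite('pics/c1.png',cv2.resize(cv2.hconcat([a,b]),(792,330),interpolation=cv2.INTER_CUBIC))
E
```

```text
nailer scene [295. 251.] 0.72 [0.49  0.056 0.   ] top [265. 220.] 0.77 [0.495 0.05  0.   ] [0.493 0.053 0.004] 0.0036
cradle scene [254. 262.] 0.86 [ 0.577 -0.042  0.012] top [290. 195.] 0.88 [ 0.591 -0.045  0.012] [ 0.586 -0.041  0.029] 0.0035
barrel scene [274. 275.] 0.74 [0.615 0.039 0.055] top [269. 186.] 0.9 [0.617 0.039 0.055] [0.617 0.039 0.058] 0.0003
follower scene [290. 242.] 0.59 [0.492 0.039 0.05 ] top [268. 221.] 0.68 [0.481 0.037 0.05 ] [0.484 0.036 0.036] 0.0005
follower_tab scene [278. 227.] 0.48 [ 0.478 -0.005  0.081] top [277. 221.] 0.69 [0.477 0.004 0.081] [ 0.478 -0.     0.082] 0.0041
load_mark scene [252. 220.] 0.6 [ 0.472 -0.093  0.064] top [302. 228.] 0.96 [ 0.456 -0.087  0.064] [ 0.46  -0.094  0.047] 0.0056
lamp scene [352. 323.] 0.85 [0.643 0.28  0.   ] top [208. 184.] 0.98 [0.632 0.278 0.   ] [ 0.636  0.281 -0.015] 0.0001
lamp_hinge scene [366. 287.] 0.73 [0.646 0.279 0.225] top [202. 163.] 0.7 [0.65  0.268 0.225] [0.649 0.273 0.228] 0.0058
lamp_grip scene [401. 226.] 0.57 [0.45  0.318 0.225] top [182. 223.] 0.81 [0.44  0.326 0.225] [0.442 0.323 0.216] 0.0042
lamp_head scene [418. 203.] 0.6 [0.326 0.348 0.187] top [173. 261.] 0.79 [0.317 0.356 0.187] [0.318 0.353 0.18 ] 0.0042
```

View pics/c1.png

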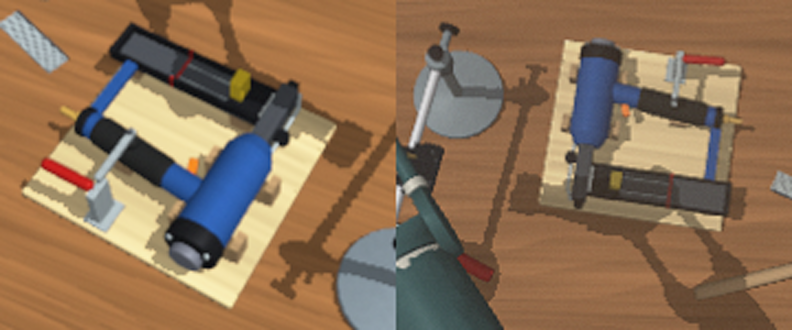

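```bash
cat > f.py <<'E'
from h import *
from scipy.optimize import least_squares
L=dict(nailer=(0,0,0),cradle=(.09,.1,.012),barrel=(0,.13,.055),follower=(.012,0,.05),follower_tab=(.057,0,.081),load_mark=(.15,0,.064))
obs=[]
for k in range(3):
    for n in("scene","top"):
        p=env.get_image(n);K=np.array([[p["fx"],0,p["cx"]],[0,p["fy"],p["cy"]],[0,0,1.]]);rv=cv2.Rodrigues(np.array(p["R"]))[0]
        for m in L:
            r=env.mark_of(p,m)
            if r and r[0]["confidence"]>.35: obs.append((n,m,np.array(r[0]["position"]),K,rv,p))
        if k==0:
            hsv=cv2.cvtColor(p["image"],cv2.COLOR_BGR2HSV).astype(int);g=np.zeros(hsv.shape[:2],bool)
            (x0,x1,y0,y1)=(225,305,200,265) if n=="scene" else (255,340,210,240)
            g[y0:y1,x0:x1]=1;h,s,v=hsv[...,0],hsv[...,1],hsv[...,2]
            for nm,m in(("yel",g&(h>20)&(h<34)&(s>150)),("red",g&((h<8)|(h>172))&(s>130))):
                u=np.argwhere(m)[:,::-1]
                if len(u): print(n,nm,len(u),u.mean(0).round(1),u.min(0),u.max(0),atz(ray(p,u.mean(0)),.081 if nm=="yel" else .06).round(4))
def W(x,l): c,s=np.cos(x[2]),np.sin(x[2]);return np.array([x[0]+c*l[0]-s*l[1],x[1]+s*l[0]+c*l[1],l[2]])
def res(x): return np.concatenate([cv2.projectPoints(W(x,L[m]).reshape(1,3),rv,np.array(p["t"],float),K,np.array(p["dist"],float))[0].ravel()-o for n,m,o,K,rv,p in obs])
s=least_squares(res,[.49,.053,-1.62],loss="soft_l1",x_scale=[.01,.01,.05])
print(s.x,np.degrees(s.x[2]),len(obs));J=s.jac
print("sd",np.sqrt(np.diag(np.linalg.inv(J.T@J))),[f"{o[0][0]}{o[1]} {e.round(1)}" for o,e in zip(obs,s.fun.reshape(-1,2))][:12])
for m in L: print(m,W(s.x,L[m]).round(4))
np.save("pose.npy",s.x)
print(env.current_time())
E
python3 f.py
```

```text
scene yel 109 [278.9 228.1] [275 221] [283 235] [ 0.4797 -0.0016  0.081 ]
scene red 36 [251.9 220.9] [246 213] [257 228] [ 0.4727 -0.0932  0.06  ]
top yel 3 [279.7 221. ] [278 219] [281 224] [ 0.4786 -0.0046  0.081 ]
top red 7 [304.1 225.4] [303 219] [305 233] [ 0.4671 -0.0963  0.06  ]
[ 0.4849322   0.05211911 -1.67331091] -95.87365312440205 35
sd [0.00130993 0.00101691 0.01204084] ['snailer [-3.8 -1.5]', 'sbarrel [-1.  -2.3]', 'sfollower [1.4 1.4]', 'sfollower_tab [ 0.3 -0.6]', 'sload_mark [ 0.9 -2.4]', 'tnailer [-0.5  2.6]', 'tcradle [-2.1  0.8]', 'tbarrel [0.5 2.5]', 'tfollower [-2.8 -1.6]', 'tfollower_tab [ 4.5 -2.4]', 'tload_mark [-1.9 -1.9]', 'snailer [-2.2 -1.3]']
nailer [0.4849 0.0521 0.    ]
cradle [ 0.5752 -0.0476  0.012 ]
barrel [0.6142 0.0388 0.055 ]
follower [0.4837 0.0402 0.05  ]
follower_tab [ 0.4791 -0.0046  0.081 ]
load_mark [ 0.4696 -0.0971  0.064 ]
16.1583
```

```bash
cat > g.py <<'E'
from h import *
x,y,yaw=np.load("pose.npy");u=np.array([np.cos(yaw),np.sin(yaw)]);Q=q(yaw)
T=lambda s,z:np.r_[np.array([x,y])+u*s,z]
env.move_ptp(T(.082,.25),Q)
env.move_linear(T(.082,.12),v=.15)
f0=np.array(env.current_contact_force())
print("touch",env.move_linear(T(.082,.068),v=.05,force_limit=8),env.current_position(),env.current_joints())
env.grab(40);print("w",env.current_gripper_width(),env.current_grip_force(),np.array(env.current_contact_force())-f0)
if .012<env.current_gripper_width()<.03:
    for s in(.11,.14,.17,.195):
        env.move_linear(T(s,.068),v=.05);print(s,env.current_gripper_width(),(np.array(env.current_contact_force())-f0).round(1))
for n in("scene","top"):
    p=env.get_image(n);im=p["image"];cv2.imwrite(f"pics/{n}2.png",im)
    for m in("follower","load_mark"):
        r=env.mark_of(p,m)
        if r: print(n,m,r[0]["position"],r[0]["confidence"],atz(ray(p,r[0]["position"]),.05 if m=="follower" else .064).round(4))
a=cv2.imread('pics/scene2.png')[185:265,215:315];b=cv2.imread('pics/top2.png')[185:265,250:350]
cv2.imwrite('pics/c2.png',cv2.resize(cv2.hconcat([a,b]),(800,320),interpolation=cv2.INTER_CUBIC))
print(env.current_time())
E
python3 g.py
```

```text
touch False [ 0.47693067 -0.02950385  0.06835317] [-1.13908260e-01  6.84761056e-02  2.17519846e+00 -1.39742427e-05
  8.97190607e-01  1.55942126e+00]
w 0.01737331895081377 39.930591182783246 [-0.72617563  7.92967679  0.65347821]
0.11 0.01741578141317987 [-0.8  8.   3. ]
0.14 0.01772417549848632 [-3.5  8.6  4.7]
0.17 0.01748698542596409 [-6.1 10.1  8.2]
0.195 0.017886544744770395 [-7.2  9.9 11.1]
scene follower [144.7, 240.5] 0.73 [ 0.6523 -0.3639  0.05  ]
scene load_mark [251.6, 217.0] 0.8 [ 0.4622 -0.0989  0.064 ]
top load_mark [302.6, 226.1] 0.67 [ 0.4639 -0.0903  0.064 ]
23.9833
```

View pics/c2.png

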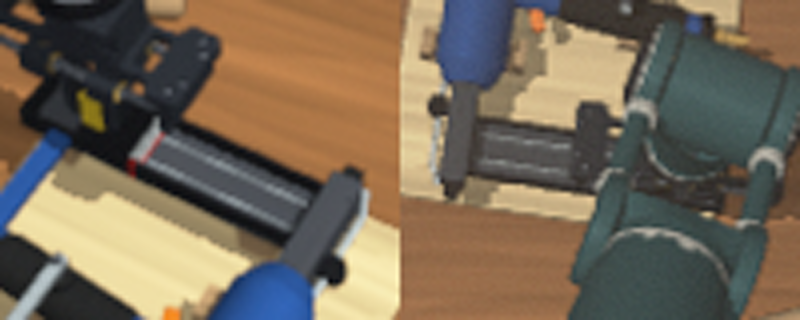

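The scene crop shows the tab held in the fingers and the white front edge right beside the red line, around crop (148,145), which is about pixel (252,221). I'll zoom in to measure the offset.

```bash
cat > z.py <<'E'
from h import *
import sys
x,y,yaw=np.load("pose.npy")
p=env.get_image("scene");K=np.array([[p["fx"],0,p["cx"]],[0,p["fy"],p["cy"]],[0,0,1.]]);rv=cv2.Rodrigues(np.array(p["R"]))[0]
def px(l): c,s=np.cos(yaw),np.sin(yaw);return cv2.projectPoints(np.array([[x+c*l[0]-s*l[1],y+s*l[0]+c*l[1],l[2]]]),rv,np.array(p["t"],float),K,np.array(p["dist"],float))[0].ravel().round(1)
for l in((.15,.028,.064),(.15,-.028,.064),(.15,.02,.05),(.15,-.02,.05),(.16,0,.064)): print(l,px(l))
hsv=cv2.cvtColor(p["image"],cv2.COLOR_BGR2HSV).astype(int)
h,s,v=[hsv[208:235,238:268,i] for i in range(3)]
for r in range(27):
    print(208+r,"".join("R" if (h[r,c]<10 or h[r,c]>170) and s[r,c]>90 else "W" if s[r,c]<50 and v[r,c]>130 else "w" if v[r,c]>100 and s[r,c]<70 else "." for c in range(30)))
cv2.imwrite(sys.argv[1],cv2.resize(p["image"][205:238,230:270],(800,600)[:2] if 0 else (720,594),interpolation=cv2.INTER_CUBIC))
E
python3 z.py pics/z1.png
```

```text
(0.15, 0.028, 0.064) [246.4 225.7]
(0.15, -0.028, 0.064) [255.7 212.5]
(0.15, 0.02, 0.05) [248.1 226.4]
(0.15, -0.02, 0.05) [254.6 217. ]
(0.16, 0, 0.064) [248.3 217.7]
208 ...................w..........
209 ..............................
210 ..............................
211 ..............................
212 ..............................
213 ..............................
214 ..............................
215 ................w.............
216 ...............ww.............
217 ..............wWW.............
218 ..............WWW.............
219 .............WWWWwWww.........
220 ............wWWW.wwWWww.......
221 ...........wWWWR...wwwww......
222 ...........WWWw.......wwww....
223 ..........WWWwR.........wwww..
224 ..........wWW.w...........wwwW
225 ........RRR.wwWWw...........wW
226 ........RRR...wwWWww..........
227 ........RRR.....wWWWww........
228 .........RR........wWWW.......
229 .....................wwwww....
230 .......................wwwww..
231 ..........................wwww
232 ............................ww
233 ..............................
234 ..............................
```

View pics/z1.png

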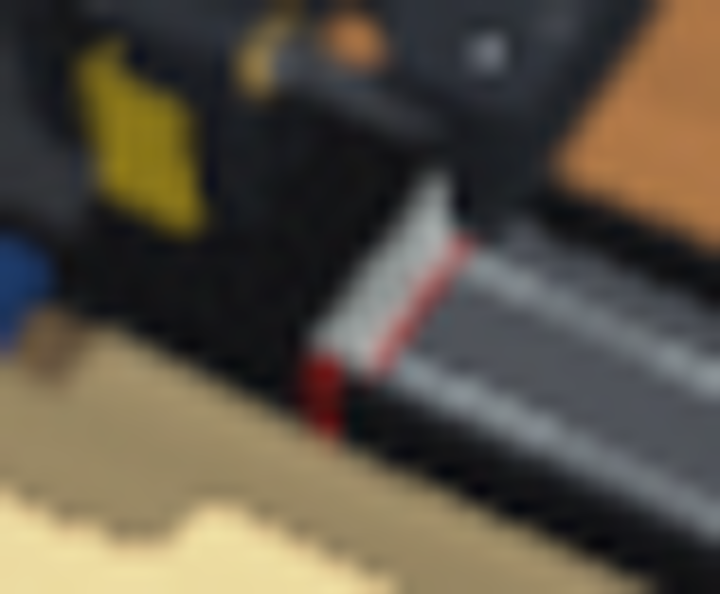

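The zoom shows the white edge covering about half of the red floor line, at zoom (420,310). It also lines up with the red on the wall top at (320,360), so the follower is within about 2 mm of the mark. Grip is holding, so I'm handing in.

```bash
python3 - <<'E'
from h import *
env.sleep(.5);print(env.current_gripper_width(),env.current_grip_force(),env.current_time())
print(env.finish_job())
E
```

```text
0.01745070735823395 39.9221549089998 24.5333
the job is handed in; nothing more can be done
None
```

I swung the lamp head clear of the nailer and cradle board, drew the follower back to within about 2 mm of the red mark by camera, and handed the job in at 24.5 s with the fingers still holding it; no verdict came back, and I didn't re-check the loose items on the bench afterwards.

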